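# Isolate the shaker with the hooked rod, then clear the foam offcuts off its deck

### The arm

A 7-joint arm with a two-finger parallel gripper is mounted at the origin on the work surface; the furniture and walls round the work are solid. World frame = base frame: x ahead of the robot, y to its left, z up, the work surface at z = 0. Lengths are in m, angles in rad, forces in N, time in s.
With the tool pointing down it reaches from about 0.425 to 0.825 m from the base axis. Payload 3.6 kg.
Tool frame: the origin (TCP) lies where the fingers leave the gripper's body, on its centre line; the fingertips stand ahead of it and the grasp point (between the pads) lies 65 mm ahead of it (bot.tcp_to_tips is the y of the fingertips in the tool frame, in m); y points along the fingers, x is the direction in which the jaws open and shut, and the axes are right-handed (so a half turn about y gives the same grasp; the last joint's range is limited). The gripper opens to 93 mm and grips with 3 to 60 N. Pads are 15 mm wide; open, the fingers measure 128 mm over their backs; the gripper's body (75 mm by 188 mm) begins 65 mm behind the grasp point.
Start: joints at [1.171, 0.615, -0.013, 1.423, 0.008, 1.103, -0.04], TCP at [0.237, -0.605, 0.303] pointing down, gripper open.
Joint ranges: [-3.12, 3.12], [-0.3, 2.06], [-1.34, 1.32], [0.26, 2.42], [-1.36, 4.5], [0.01, 1.98], [-2.84, 2.84]. Speed limits (rad/s): [2.79, 2.79, 3.14, 3.14, 3.14, 3.14, 3.14].

### API

Orientations are given as a unit quaternion [x, y, z, w].
In Python, from workcell import bot gives the robot as it stands. Calls block until the motion is done:
- bot.goto(position, orientation): joint-space move of the TCP to a pose.
- bot.move_l(position, rot=None, v=0.15, f_stop=None): straight line of the TCP; rot=None keeps the orientation; v is the mean speed in m/s. With f_stop (N) it stops when the force on the tool has changed by that much, and returns True; else False.
- bot.movej(angles): joint-space move.
- bot.open() and bot.clamp(): open the fingers fully, or close them until they stop; the grip force is fixed at half the most.
- bot.pause(seconds).
- bot.solve_ik(position, orientation): joint angles nearest the present ones, or None.
- bot.get_obs(): the state.
- bot.get_image(name): name is "scene" or "top" or "wrist"; returns the picture (400x640x3 uint8, red, green, blue); there is no depth.
- bot.get_calibration(name): a dict with "mtx" (3x3 intrinsics, pixels), "world_from_camera" (4x4, takes a point from camera to world coordinates); the wrist camera has in their place "tool_from_camera" (4x4, takes a point from camera to tool coordinates, whose origin is the TCP and whose axes are the tool frame's). Camera axes: x right, y down, z forward; pixel columns grow to the right and rows downward; lengths in m; the calibration is good to about 2 mm. A picture is of the moment at which its call begins: read the wrist's pose just before it. get_calibration takes no time and is no camera call.
A pose or a line that the arm cannot do raises bot.PlanningError and nothing moves.
- bot.finish_job(): hands the job in, once; it reports no verdict.
Trained networks look in the newest picture that a camera, given by its name, has taken for a name from the list of things; names that differ only in an ending like _2 or _b are one class to them, and where a whole thing is asked for, a point or a joint stands for the part that bears it (a point fixed in the world has none). Each returns a list of dicts, best first, with "confidence" (0 to 1); they miss things now and then, are a little off and sometimes report something else, mostly with a low value. They report only what shows in the picture. A call takes as long as a camera call. They do not tell look-alikes from the thing itself.
- bot.silhouettes(camera, thing): "mask" (400x640 bool, what is visible of it) and "rect" ([left, top, right, bottom] in pixels, round what is visible of it).
The state is a dict: "clock": time; "qpos": joint angles; "joint_vel": joint speeds; "tau": joint torques, N m; "tcp_pos": TCP position; "tool_rot": TCP orientation; "force": force on the tool from outside, world axes, zero at the start; "moment": the same for the moment, N m; "opening": finger opening in m.
Only numpy, scipy, OpenCV 4.12 (cv2) and the standard library are available. Lean on these libraries where they do the work, as an engineer would, in place of code of your own. Each camera call takes 0.05 s, during which the arm holds its last target.

### The job

With the hooked rod, reach over the splash guard and pull the red isolator lever fully toward you to off (never touch the lever with the gripper itself), then hang the rod back in its cradle as it was. Only then clear every foam offcut off the shaker deck into the blue waste bin, none before the lever is off. Leave the dish lying where it is on the deck and disturb nothing else.

Things in the scene. Friction and masses are not known exactly. Their poses are not given: they have to be found in the camera images.
- isolator (a joint): isolator lever of the shaker's drive unit: 0 = on (leaning away from the robot), 0.8 rad = off, at its stop (leaning toward the robot). Hinge axis level, along the drive unit's y axis, 35 mm above the table; the bar's axis is 75 mm above the hinge. Stays where it is left; about 1 N at the bar moves it
- isolator_bar (a point): centre of the red cross bar (14 mm thick, 64 mm long, level, along the drive unit's y axis) at the top of the isolator lever; its centre is 104 mm above the table at either end of the swing, 110 mm midway. The swing carries it 58 mm. Behind the bar (the +x side) at 'on' there are 49 mm of free space, then the white drive housing (110 mm high)
- guard_top (a point): middle of the top edge (orange strip) of the front pane of the clear splash guard, 158 mm above the table. The pane is 168 mm wide and stands between the robot and the lever; two side panes, as high, stand 83 mm either side of the middle and reach back to the drive housing. Open at the top. Its x axis is the drive unit's: level, pointing away from the robot, across the pane; the lever's hinge lies 52 mm behind the pane
- rod: centre of the yellow handle (80 mm long along x, 22 mm wide, 26 mm high) of the steel hooked rod, loose, 160 g (origin at the handle's centre). The rod's 10 mm shaft runs along its x axis through the handle, from 85 mm behind this point to 180 mm in front of it (+x), where it bends straight down (-z)
- rod_neck (a point): point on the hooked rod's shaft axis, 100 mm in front of the centre of the handle. The lower end of the bent-down part (10 mm thick) lies 180 mm in front of and 120 mm below the centre of the handle
- cradle: fixed dark cradle, base 170 x 70 mm, origin under its centre on the table; two V forks 65 mm in front of and behind the middle (along its x axis), each 10 mm thick, mouth about 37 mm wide, top 156 mm above the table. The rod's shaft lies in the two forks, handle between them with 20 mm of play each way, hook toward +x hanging down
- cradle_rest (a point): where the handle's centre rests in the cradle: 145 mm above the table, in the middle between the forks; x axis along the cradle
- deck: shaker deck: fixed low plate with a black rubber mat, 220 (x) x 305 (y) mm, origin under its centre on the table; its surface is 12 mm above the table
- flask_yellow: big conical glass flask, part of the furniture, fixed: 196 mm across low down, narrowing above 50 mm height to 70 mm across at its top, 318 mm above the table; origin under its centre on the table. It stands between the deck and the bin
- bin: blue open waste bin, fixed, 200 (x) x 150 (y) x 100 mm high, walls 4 mm; origin under its centre on the table
- dish_mid (a point): middle of a round lidded dish, 60 mm across, 16 mm high, that lies on the deck among the waste and stays there
- bottle_mid (a point): middle of a standing bottle with blue cap, 47 mm across, 88 mm high (bystander)
- timer_mid (a point): middle of a white timer, 58 x 58 x 19 mm (bystander)
- tips_mid (a point): middle of a black box with clear lid, 85 x 115 x 62 mm (bystander)
- offcut1_mid (a point): centre point, 16 mm above the underside, of a rigid foam offcut: white, stepped: full height along 44 mm of its length, 16 mm high along the rest; 80 x 31 x 34 mm (x = length, y = width; the two long side faces are upright and flat all along the lower 10 mm). Waste, 30 g; may be absent
- offcut1: the same offcut; origin at the centre of its underside
- offcut2_mid (a point): centre point, 16 mm above the underside, of a rigid foam offcut: blue, a bridge piece with a raised block at each end, 14 mm high between them; 78 x 32 x 34 mm (x = length, y = width; the two long side faces are upright and flat all along the lower 10 mm). Waste, 30 g; may be absent
- offcut2: the same offcut; origin at the centre of its underside
- offcut3_mid (a point): centre point, 16 mm above the underside, of a rigid foam offcut: white, L-shaped: a 15 mm slab with a raised block at its +x end; 76 x 32 x 36 mm (x = length, y = width; the two long side faces are upright and flat all along the lower 10 mm). Waste, 30 g; may be absent
- offcut3: the same offcut; origin at the centre of its underside
- offcut4_mid (a point): centre point, 16 mm above the underside, of a rigid foam offcut: grey, a channel: 10 mm floor with two upright sides 9 mm thick along its length; 82 x 32 x 32 mm (x = length, y = width; the two long side faces are upright and flat all along the lower 10 mm). Waste, 30 g; may be absent
- offcut4: the same offcut; origin at the centre of its underside
- offcut5_mid (a point): centre point, 16 mm above the underside, of a rigid foam offcut: blue, plain block with a dark round mark on top; 80 x 31 x 30 mm (x = length, y = width; the two long side faces are upright and flat all along the lower 10 mm). Waste, 30 g; may be absent
- offcut5: the same offcut; origin at the centre of its underside
Mind the look-alikes: they are no part of the job. Leave any orange or purple look-alike of the offcut3 alone.

How it is judged:
By the outcome, as a careful person would: the job done as asked, in the order asked, and still so for the second after the job is handed in, with the robot touching nothing.
Of offcut1, offcut2, offcut3, offcut4, offcut5 only 3 to 5 are there at a start; the rules pass over those that are not, and their reading is None.
At some moment in a run one of offcut1, offcut2, offcut3, offcut4, offcut5 may be knocked a few centimetres aside while the robot is not near it.
It also fails if it takes over 210 s, if anything falls off the work surface, if the arm or the gripper's body presses on something with over 40 N, if the wrist force passes 120 N, or if a joint passes its speed limit or range.

## Working session

There is one attempt and no reset: what is moved stays moved. The work goes in short steps, each a Python script; the robot and the scene stay as the last script left them, time stands still between calls to the robot, and variables do not carry over. Pictures are saved under pics/ and viewed, and the job is handed in when it is done.

```bash
mkdir -p pics; ls; python3 - <<'E'
from workcell import bot
import cv2,numpy as np
o=bot.get_obs(); print(o)
print(bot.tcp_to_tips)
for n in ["scene","top","wrist"]:
    im=bot.get_image(n); cv2.imwrite(f"pics/{n}0.png",im[:,:,::-1])
    c=bot.get_calibration(n); print(n,{k:np.round(np.array(v),3).tolist() for k,v in c.items()})
E
```

```text
pics
{'clock': 0.0, 'qpos': array([ 1.1705021 ,  0.6159068 , -0.01260799,  1.42488651,  0.00810677,
        1.10336003, -0.04038063]), 'joint_vel': array([-8.54619817e-04,  3.56676696e-05,  8.52930578e-04,  6.83033973e-04,
        6.06616227e-04, -6.44577841e-05,  1.45902951e-03]), 'tau': array([ 5.60559638e-04, -4.58930326e+01,  2.09257342e-01, -1.65739739e+01,
       -6.10499131e-02,  2.05339934e-02,  2.12116679e-04]), 'tcp_pos': array([ 0.23714713, -0.60458673,  0.30159308]), 'tool_rot': array([-0.58372755,  0.3991053 , -0.39762073,  0.58470066]), 'force': array([-0.0711838 ,  0.2731323 ,  0.03067648]), 'moment': array([ 0.00496346, -0.04007641, -0.01195663]), 'opening': 0.09293316695608117}
0.0841
scene {'mtx': [[509.629, 0.0, 321.7], [0.0, 509.629, 201.536], [0.0, 0.0, 1.0]], 'world_from_camera': [[-0.74, -0.504, 0.444, -0.08], [-0.672, 0.549, -0.497, 0.754], [0.007, -0.667, -0.745, 1.078], [0.0, 0.0, 0.0, 1.0]]}
top {'mtx': [[461.619, 0.0, 315.402], [0.0, 461.619, 206.153], [0.0, 0.0, 1.0]], 'world_from_camera': [[-0.013, -0.996, 0.089, 0.389], [-1.0, 0.012, -0.004, 0.128], [0.003, -0.089, -0.996, 1.371], [0.0, 0.0, 0.0, 1.0]]}
wrist {'mtx': [[309.102, 0.0, 322.808], [0.0, 309.102, 199.33], [0.0, 0.0, 1.0]], 'tool_from_camera': [[1.0, -0.0, -0.001, 0.001], [0.001, -0.27, 0.963, -0.083], [-0.0, -0.963, -0.27, 0.074], [0.0, 0.0, 0.0, 1.0]]}
```

View pics/scene0.png

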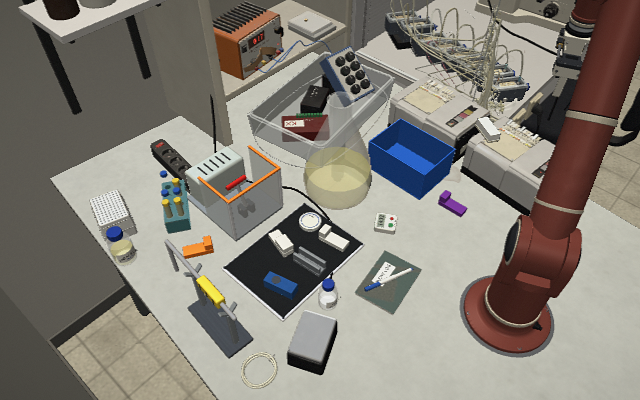

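View pics/top0.png

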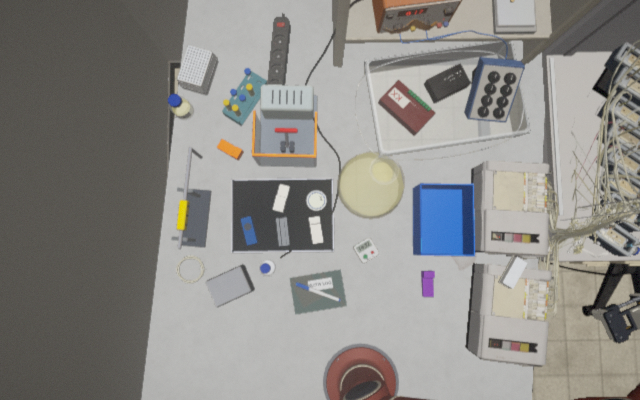

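View pics/wrist0.png

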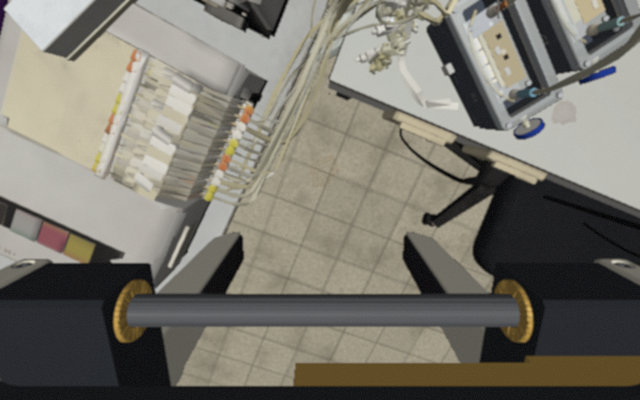

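```bash
cat > h.py <<'E'
from workcell import bot
import cv2,numpy as np
from scipy.spatial.transform import Rotation as R
def cam(n):
    c=bot.get_calibration(n); K=np.array(c["mtx"])
    if n=="wrist":
        o=bot.get_obs(); T=np.eye(4); T[:3,:3]=R.from_quat(o["tool_rot"]).as_matrix(); T[:3,3]=o["tcp_pos"]
        return K,T@np.array(c["tool_from_camera"])
    return K,np.array(c["world_from_camera"])
def unproj(kc,uv,z):
    K,T=kc; uv=np.atleast_2d(uv).astype(float)
    d=np.c_[uv,np.ones(len(uv))]@np.linalg.inv(K).T@T[:3,:3].T
    o=T[:3,3]; s=(z-o[2])/d[:,2]; return o+d*s[:,None]
def proj(kc,P):
    K,T=kc; P=np.atleast_2d(P); q=(P-T[:3,3])@T[:3,:3]; q=q@K.T; return q[:,:2]/q[:,2:]
def down(phi):
    c,s=np.cos(phi),np.sin(phi)
    return R.from_matrix(np.array([[c,0,-s],[s,0,c],[0,-1,0]])).as_quat()
def sil(camn,things,img=None):
    out={}
    for t in things:
        out[t]=bot.silhouettes(camn,t)
    return out
def rectinfo(kc,mask,z):
    cs,_=cv2.findContours(mask.astype(np.uint8),cv2.RETR_EXTERNAL,cv2.CHAIN_APPROX_NONE)
    c=max(cs,key=cv2.contourArea)[:,0,:]
    P=unproj(kc,c,z)[:,:2]
    r=cv2.minAreaRect((P*1000).astype(np.float32))
    b=cv2.boxPoints(r); e=[b[1]-b[0],b[2]-b[1]]; e=max(e,key=np.linalg.norm)
    return np.array(r[0])/1000, sorted(r[1]), np.arctan2(e[1],e[0])
E
python3 - <<'E'
from h import *
import pickle
D={}
for n in ["top","scene"]:
    bot.get_image(n); kc=cam(n)
    L=["offcut1","offcut2","offcut3","offcut4","offcut5","rod","cradle","deck","bin","isolator","isolator_bar","guard_top","dish_mid","flask_yellow","bottle_mid","timer_mid","tips_mid"]
    for t in L:
        try: r=bot.silhouettes(n,t)
        except Exception as e: print(t,repr(e)); continue
        D[n,t]=r
        for d in r[:3]:
            m=d["mask"]; ys,xs=np.nonzero(m)
            if len(xs)<5: continue
            z={"d":0.012}.get(t[0],0.03)
            c,s,a=rectinfo(kc,m,z)
            print(n,t,round(d["confidence"],2),[int(v) for v in d["rect"]],m.sum(),"c",c.round(3),np.round(s,0),round(a,2))
pickle.dump(D,open("D0.pkl","wb"))
print(bot.get_obs()["clock"])
im=bot.get_image("top")[:,:,::-1]
cv2.imwrite("pics/topz.png",cv2.resize(im[80:310,160:350],None,fx=3.2,fy=2.6*3.2/2.6*0.8 if 0 else 2.6,interpolation=cv2.INTER_CUBIC))
im=bot.get_image("scene")[:,:,::-1]
cv2.imwrite("pics/scenez.png",cv2.resize(im[140:370,150:410],None,fx=2.6,fy=2.6,interpolation=cv2.INTER_CUBIC))
E
```

```text
top offcut1 0.75 [271, 185, 292, 215] 299 c [0.533 0.222] [33. 80.] -0.25
top offcut1 0.74 [239, 218, 258, 250] 360 c [0.439 0.315] [38. 86.] 0.22
top offcut1 0.74 [218, 141, 242, 157] 315 c [0.68  0.371] [37. 79.] 1.09
top offcut2 0.75 [271, 185, 292, 215] 299 c [0.533 0.222] [33. 80.] -0.25
top offcut2 0.74 [239, 218, 258, 250] 360 c [0.439 0.315] [38. 86.] 0.22
top offcut2 0.74 [218, 141, 242, 157] 315 c [0.68  0.371] [37. 79.] 1.09
top offcut3 0.75 [271, 185, 292, 215] 299 c [0.533 0.222] [33. 80.] -0.25
top offcut3 0.74 [239, 218, 258, 250] 360 c [0.439 0.315] [38. 86.] 0.22
top offcut3 0.74 [218, 141, 242, 157] 315 c [0.68  0.371] [37. 79.] 1.09
top offcut4 0.75 [271, 185, 292, 215] 299 c [0.533 0.222] [33. 80.] -0.25
top offcut4 0.74 [239, 218, 258, 250] 360 c [0.439 0.315] [38. 86.] 0.22
top offcut4 0.74 [218, 141, 242, 157] 315 c [0.68  0.371] [37. 79.] 1.09
top offcut5 0.75 [271, 185, 292, 215] 299 c [0.533 0.222] [33. 80.] -0.25
top offcut5 0.74 [239, 218, 258, 250] 360 c [0.439 0.315] [38. 86.] 0.22
top offcut5 0.74 [218, 141, 242, 157] 315 c [0.68  0.371] [37. 79.] 1.09

[... 3679 characters left out ...]
 0.89 [297, 211, 320, 235] 366 c [0.532 0.119] [57. 67.] -0.83
scene dish_mid 0.5 [320, 225, 348, 251] 415 c [0.449 0.119] [50. 89.] 0.04
scene flask_yellow 0.63 [185, 261, 254, 359] 2065 c [0.508 0.485] [ 70. 256.] -0.07
scene bottle_mid 0.89 [318, 278, 336, 313] 537 c [0.337 0.263] [46. 88.] -0.83
scene bottle_mid 0.29 [162, 237, 237, 321] 983 c [0.602 0.449] [ 43. 310.] -0.04
scene timer_mid 0.83 [376, 213, 397, 237] 369 c [ 0.368 -0.002] [54. 65.] -1.05
scene timer_mid 0.74 [291, 247, 324, 277] 519 c [0.435 0.224] [47. 89.] 0.11
scene tips_mid 0.93 [287, 310, 337, 378] 2357 c [0.282 0.375] [ 93. 140.] -1.15
scene tips_mid 0.63 [268, 232, 292, 255] 398 c [0.527 0.229] [42. 87.] -0.28
1.95
```

View pics/topz.png

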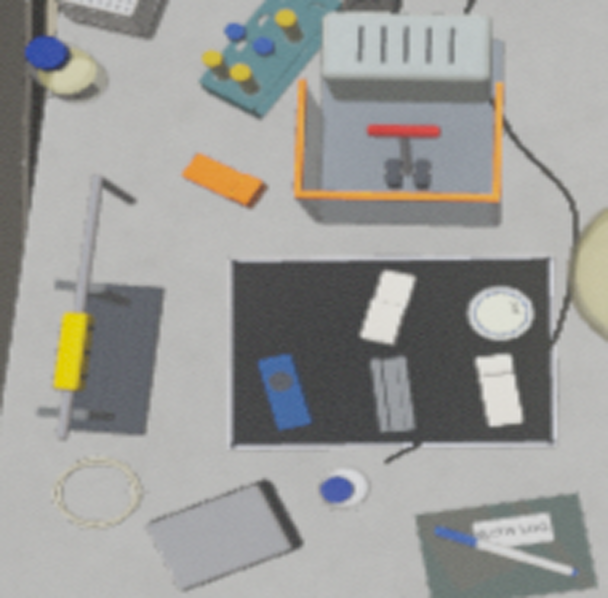

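View pics/scenez.png

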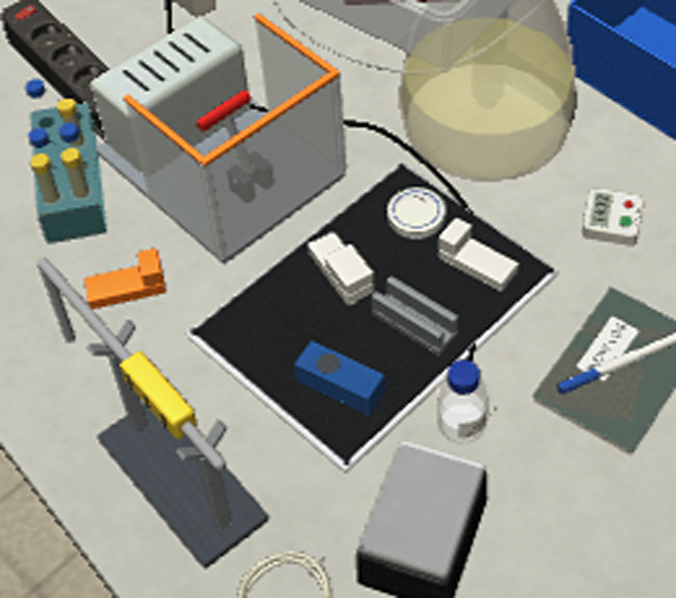

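```bash
cat > loc.py <<'E'
from h import *
import pickle
kt=cam("top"); ks=cam("scene")
it=bot.get_image("top"); is_=bot.get_image("scene")
def hsvmask(im,lo,hi,roi):
    h=cv2.cvtColor(im,cv2.COLOR_RGB2HSV); m=cv2.inRange(h,np.array(lo),np.array(hi))
    o=np.zeros_like(m); l,t,r,b=roi; o[t:b,l:r]=m[t:b,l:r]; return o>0
def axis(kc,m,z):
    ys,xs=np.nonzero(m); P=unproj(kc,np.c_[xs,ys],z)[:,:2]; c=P.mean(0); w,v=np.linalg.eigh(np.cov((P-c).T)); d=v[:,1]
    q=(P-c)@v; return c,np.arctan2(d[1],d[0]),np.ptp(q,axis=0)*1000
for nm,kc,im,roi in [("top",kt,it,(165,190,200,245)),("scene",ks,is_,(190,270,230,310))]:
    m=hsvmask(im,(22,150,90),(35,255,255),roi); print(nm,"handle",m.sum(),axis(kc,m,0.150))
for nm,kc,im,roi in [("top",kt,it,(270,122,300,140)),("scene",ks,is_,(220,170,250,192))]:
    m=hsvmask(im,(0,140,90),(6,255,255),roi)|hsvmask(im,(174,140,90),(180,255,255),roi); print(nm,"bar",m.sum(),axis(kc,m,0.104), axis(kc,m,.107))
for nm,kc,im,roi in [("top",kt,it,(245,100,322,165)),("scene",ks,is_,(185,140,285,245))]:
    m=hsvmask(im,(8,150,120),(20,255,255),roi); print(nm,"strip",m.sum())
    if nm=="top":
        ys,xs=np.nonzero(m); P=unproj(kc,np.c_[xs,ys],.158)
        f=P[P[:,0]<np.percentile(P[:,0],30)+.0]
        print(P[:,0].min(),P[:,1].min(),P[:,1].max(),P[:,0].max())
        k=ys>=150; Q=P[k]; print("front",Q.mean(0),np.polyfit(Q[:,1],Q[:,0],1))
D=pickle.load(open("D0.pkl","rb"))
for n,kc in (("top",kt),("scene",ks)):
    for t,z in (("cradle",0.0),("deck",.012),("bin",.1),("flask_yellow",.1),("bottle_mid",.044)):
        if (n,t) in D and D[n,t]: print(n,t,rectinfo(kc,D[n,t][0]["mask"],z))
print("flask top-base px top:",unproj(kt,[[371,184]],.1),unproj(kt,[[382,173]],.318), "scene base centre",unproj(ks,[[337,180]],.05))
for p in [(0.55,0.0),(.45,0.),(.43,0)]:
    for z in (.3,.38,.42,.46): 
        for ph in (0,1.57):
            q=bot.solve_ik([*p,z],down(ph)); print(p,z,ph,None if q is None else np.round(q,2))
E
python3 loc.py
```

```text
top handle 228 (array([0.47985007, 0.47608231]), np.float64(3.040922051468264), array([20.75555258, 76.98433141]))
scene handle 385 (array([0.47738892, 0.48090833]), np.float64(3.0166197660436533), array([26.37388014, 90.18673061]))
top bar 66 (array([0.71718906, 0.20257064]), np.float64(1.5487034918810485), array([ 8.60691349, 58.79296808])) (array([0.71641111, 0.20239289]), np.float64(1.5487034918810485), array([ 8.58653255, 58.65374785]))
scene bar 106 (array([0.7160368 , 0.20751047]), np.float64(1.5613799733227287), array([16.01184943, 64.68996333])) (array([0.7135856 , 0.20919338]), np.float64(1.5613799733227283), array([15.96254985, 64.49078662]))
top strip 257
0.6288835843149446 0.11725386987365825 0.28915232005539127 0.7560768344427513
front [0.63600473 0.20299443 0.158     ] [0.02791324 0.6303385 ]
scene strip 467
top cradle (array([0.48147379, 0.47455661]), [73.34864807128906, 170.80433654785156], np.float32(-0.10039012))
top deck (array([0.48638159, 0.21800177]), [221.48941040039062, 305.1905822753906], np.float32(-1.5674174))
top bin (array([ 0.46059161, -0.23171313]), [1
[... 1850 characters left out ...]
 -0.21]
(0.45, 0.0) 0.42 1.57 [ 0.7   0.31 -1.    1.75  0.27  1.23  1.2 ]
(0.45, 0.0) 0.46 0 [ 0.44  0.2  -0.61  1.67  0.12  1.3  -0.19]
(0.45, 0.0) 0.46 1.57 [ 0.73  0.28 -1.02  1.67  0.25  1.33  1.23]
(0.43, 0) 0.3 0 [ 0.35  0.32 -0.52  2.01  0.2   0.86 -0.28]
(0.43, 0) 0.3 1.57 [ 0.61  0.4  -0.91  2.01  0.39  0.92  1.07]
(0.43, 0) 0.38 0 [ 0.41  0.23 -0.58  1.88  0.14  1.08 -0.22]
(0.43, 0) 0.38 1.57 [ 0.71  0.31 -0.99  1.87  0.29  1.12  1.18]
(0.43, 0) 0.42 0 [ 0.44  0.19 -0.6   1.8   0.12  1.18 -0.19]
(0.43, 0) 0.42 1.57 [ 0.75  0.27 -1.02  1.79  0.24  1.22  1.23]
(0.43, 0) 0.46 0 [ 0.47  0.17 -0.62  1.72  0.1   1.29 -0.17]
(0.43, 0) 0.46 1.57 [ 0.77  0.24 -1.04  1.71  0.21  1.32  1.27]
```

```bash
python3 - <<'E'
from h import *
o=bot.get_obs()
bot.move_l([0.2,-0.51,0.48],v=0.3)
q=bot.get_obs()["qpos"]; print(q.round(2),bot.get_obs()["clock"])
q2=q.copy(); q2[0]=-0.78; q2[2]=0
bot.movej(q2); o=bot.get_obs(); print(o["tcp_pos"],o["clock"], R.from_quat(o["tool_rot"]).as_matrix().round(2))
for ph in (1.47,1.47-np.pi):
    q=bot.solve_ik([0.479,0.476,0.45],down(ph)); print(ph,None if q is None else q.round(2))
    q=bot.solve_ik([0.479,0.476,0.21],down(ph)); print(ph,None if q is None else q.round(2))
E
```

```text
[ 1.17  0.34 -0.01  1.4   0.    1.41 -0.04] 2.9833
[0.40593385 0.36785936 0.47852373] 6.1417 [[ 0.74  0.   -0.67]
 [ 0.67 -0.01  0.74]
 [-0.   -1.   -0.  ]]
1.47 [-0.75  0.59 -0.14  1.06  0.08  1.5   0.6 ]
1.47 [-0.75  0.75 -0.12  1.45  0.1   0.96  0.58]
-1.6715926535897931 [-1.05  0.62  0.51  1.08 -0.29  1.51 -2.28]
-1.6715926535897931 [-1.07  0.79  0.48  1.46 -0.4   0.99 -2.16]
```

```bash
python3 - <<'E'
from h import *
bot.goto([0.479,0.477,0.36],down(1.47))
kc=cam("wrist"); im=bot.get_image("wrist"); cv2.imwrite("pics/w1.png",im[:,:,::-1])
h=cv2.cvtColor(im,cv2.COLOR_RGB2HSV); m=cv2.inRange(h,np.array((22,150,90)),np.array((35,255,255)))>0
m[300:]=0
ys,xs=np.nonzero(m); print(len(xs))
c,s,a=rectinfo(kc,m,.158); print(c,s,a)
o=bot.get_obs(); print(o["clock"],o["tcp_pos"],o["force"])
E
```

```text
1756
[0.47699802 0.47572983] [20.82700538635254, 78.84526824951172] -0.09386197
6.9333 [0.47940187 0.47652705 0.3619272 ] [ 0.82747531 -0.53582432  0.80118822]
```

View pics/w1.png

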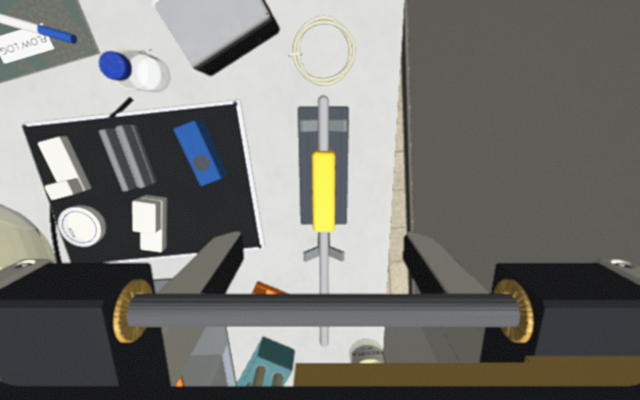

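```bash
python3 - <<'E'
from h import *
import json
phi=np.pi/2-0.097
g=np.array([0.4775,0.476])+0.012*np.array([np.cos(.097),-np.sin(.097)])
bot.goto([*g,0.30],down(phi))
print(bot.move_l([*g,0.209],v=0.1,f_stop=8))
o=bot.get_obs(); print(o["tcp_pos"],o["force"])
bot.clamp()
o=bot.get_obs(); print(o["tcp_pos"],o["force"],o["moment"],o["opening"],o["clock"],R.from_quat(o["tool_rot"]).as_matrix().round(3))
json.dump(dict(pos=o["tcp_pos"].tolist(),q=o["qpos"].tolist(),rot=o["tool_rot"].tolist(),g=g.tolist(),phi=phi),open("grasp.json","w"))
im=bot.get_image("wrist"); cv2.imwrite("pics/w2.png",im[:,:,::-1])
im=bot.get_image("scene"); cv2.imwrite("pics/s2.png",cv2.resize(im[130:370,100:400,::-1],None,fx=2.4,fy=2.4))
E
```

```text
False
[0.48979509 0.47523517 0.20992568] [-0.31927028  1.06100739 -0.34021528]
[0.48936093 0.4757194  0.2091765 ] [ 0.39699427  1.9260051  -0.42301542] [ 0.49354962 -0.25833481 -0.06254855] 0.021796239712594426 9.4417 [[ 0.097  0.    -0.995]
 [ 0.995  0.002  0.097]
 [ 0.002 -1.    -0.   ]]
```

View pics/s2.png

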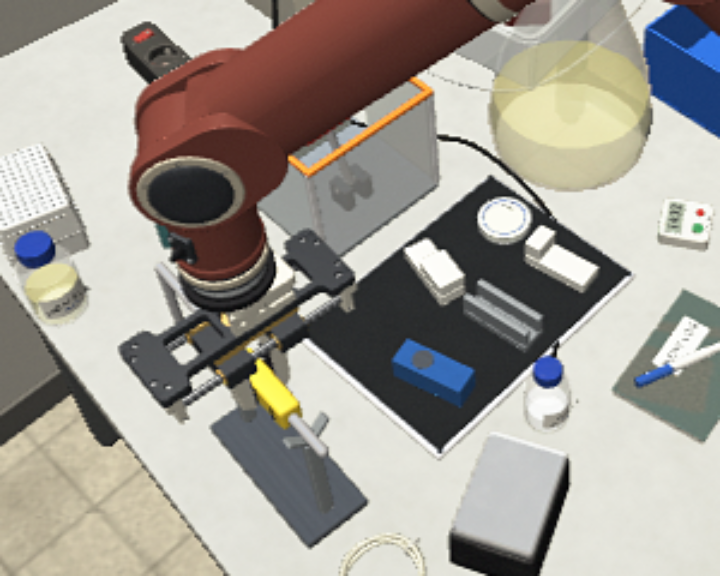

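View pics/w2.png

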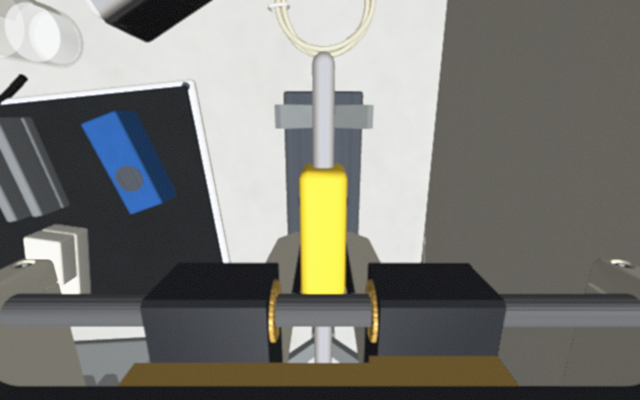

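```bash
python3 - <<'E'
from h import *
o=bot.get_obs(); p=o["tcp_pos"].copy(); p[2]=0.40
bot.move_l(p,v=0.12)
o=bot.get_obs(); print(o["tcp_pos"],o["force"],o["moment"],o["opening"],o["clock"])
im=bot.get_image("wrist"); cv2.imwrite("pics/w3.png",im[:,:,::-1])
im=bot.get_image("scene"); cv2.imwrite("pics/s3.png",cv2.resize(im[60:370,60:400,::-1],None,fx=1.9,fy=1.9))
im=bot.get_image("top"); cv2.imwrite("pics/t3.png",cv2.resize(im[60:310,150:400,::-1],None,fx=2.3,fy=2.3))
E
```

```text
[0.48923964 0.47551205 0.39904206] [-0.38513918 -0.11249285 -2.71012296] [ 0.10572871 -0.14546352 -0.00837877] 0.02192386094635528 11.2833
```

View pics/s3.png

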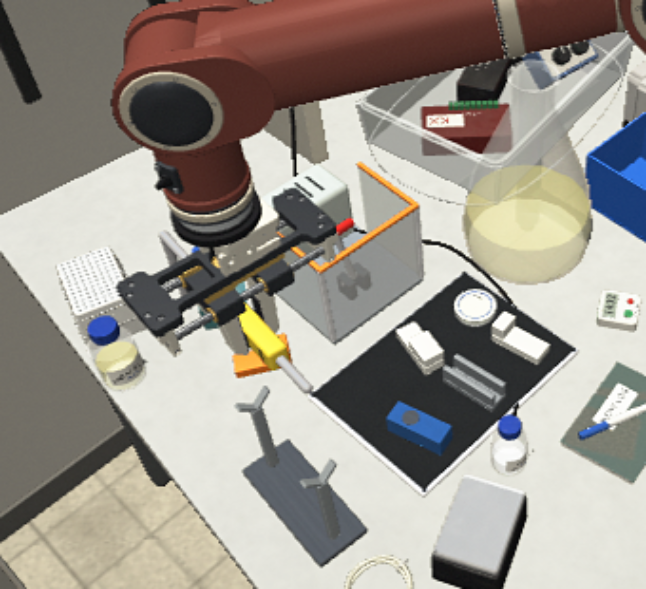

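View pics/w3.png

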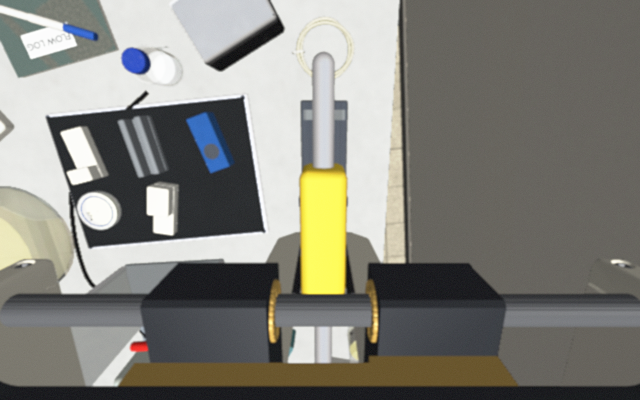

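View pics/t3.png

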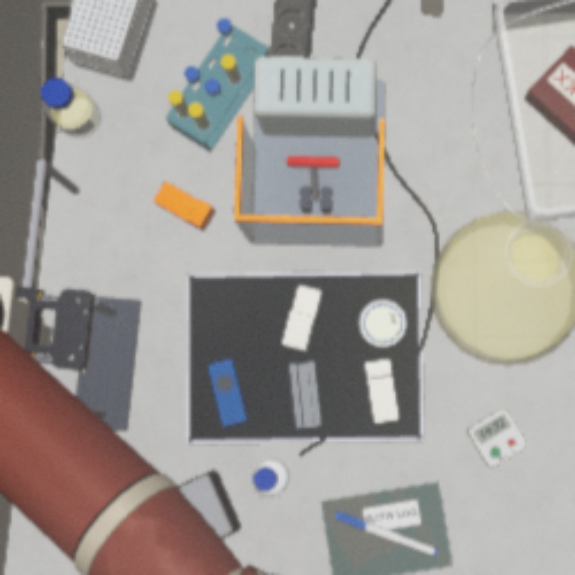

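```bash
python3 - <<'E'
from h import *
kt=cam("top"); print(unproj(kt,[[182.6,142.6],[169,130]],.215))
phi=np.pi/2-0.02
print(bot.solve_ik([0.576,0.207,0.40],down(phi)))
bot.goto([0.576,0.207,0.40],down(phi))
o=bot.get_obs(); print(o["qpos"].round(2),o["tcp_pos"],o["force"],o["moment"],o["opening"],o["clock"])
im=bot.get_image("wrist"); cv2.imwrite("pics/w4.png",im[:,:,::-1])
im=bot.get_image("scene"); cv2.imwrite("pics/s4.png",cv2.resize(im[60:300,120:370,::-1],None,fx=2.4,fy=2.4))
im=bot.get_image("top"); cv2.imwrite("pics/t4.png",cv2.resize(im[60:220,200:400,::-1],None,fx=3.5,fy=3.5))
E
```

```text
[[0.65871258 0.45793685 0.215     ]
 [0.6917813  0.49299355 0.215     ]]
[-0.29331211  0.48686627 -0.1465475   1.37995295  0.0713747   1.2799172
  1.10726056]
[-0.29  0.49 -0.15  1.38  0.07  1.28  1.11] [0.57532715 0.20942012 0.40005242] [-1.02291705  0.79580842 -1.16807626] [ 0.08143243 -0.13508623 -0.00382299] 0.02200486139113958 12.525
```

View pics/s4.png

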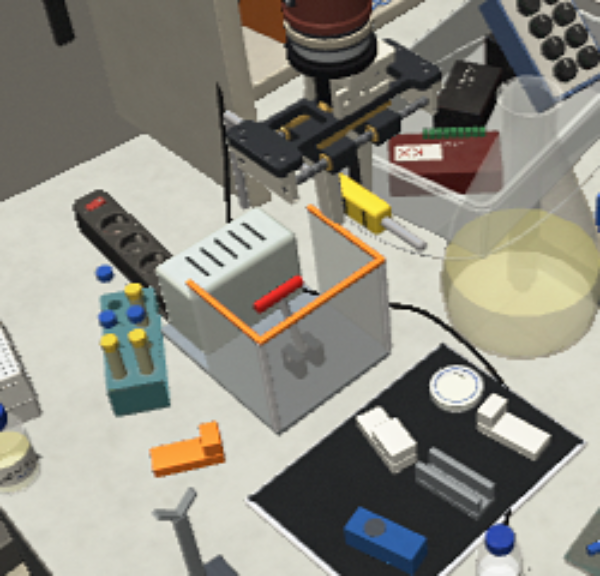

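View pics/t4.png

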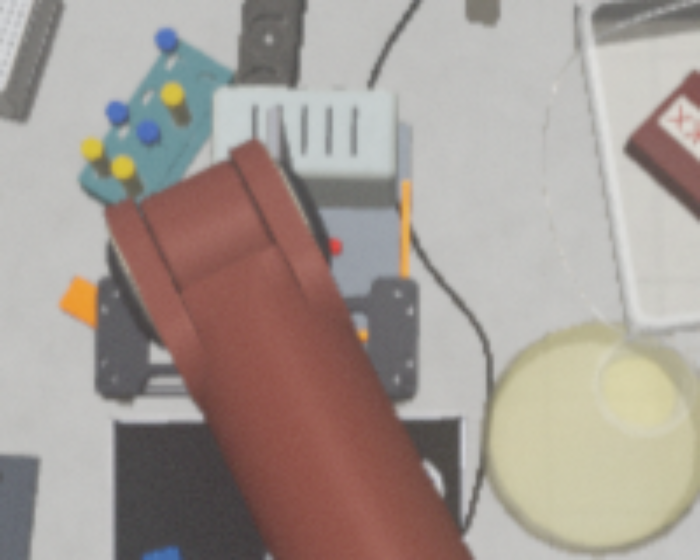

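View pics/w4.png

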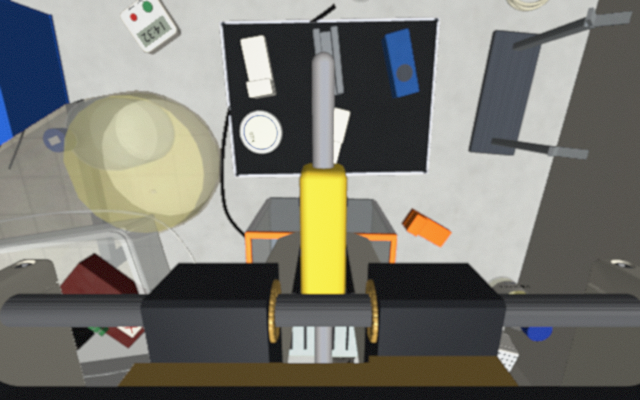

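```bash
python3 - <<'E'
from h import *
kt=cam("top"); print(proj(kt,[[.743,.2055,.336],[.743,.2055,.216]]))
print(bot.move_l([0.577,0.207,0.264],v=0.1,f_stop=5))
o=bot.get_obs(); print(o["qpos"].round(2),o["tcp_pos"],o["force"],o["moment"],o["opening"],o["clock"])
im=bot.get_image("scene"); cv2.imwrite("pics/s5.png",cv2.resize(im[60:260,140:340,::-1],None,fx=2.9,fy=2.9))
im=bot.get_image("top"); cv2.imwrite("pics/t5.png",cv2.resize(im[60:220,200:400,::-1],None,fx=3.5,fy=3.5))
E
```

```text
[[278.03976706  93.37339243]
 [281.66078642 108.97011529]]
False
[-0.3   0.6  -0.14  1.58  0.1   0.97  1.09] [0.57734643 0.20718861 0.26474898] [ 0.05274911  0.17031543 -0.60860753] [ 0.06894629 -0.12412427 -0.0027919 ] 0.02209535433924853 14.1833
```

View pics/s5.png

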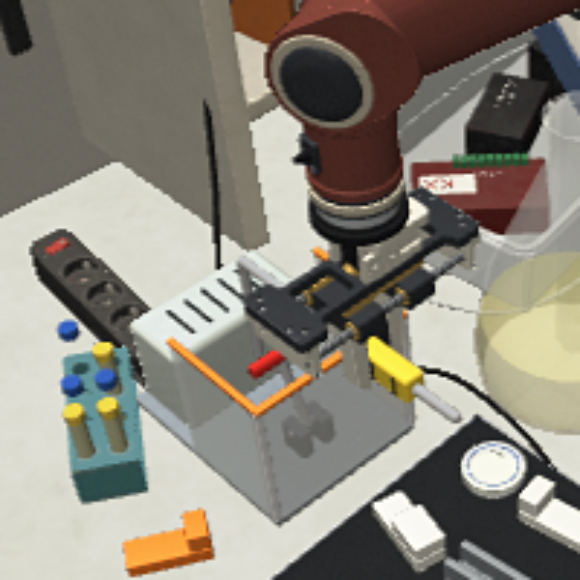

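View pics/t5.png

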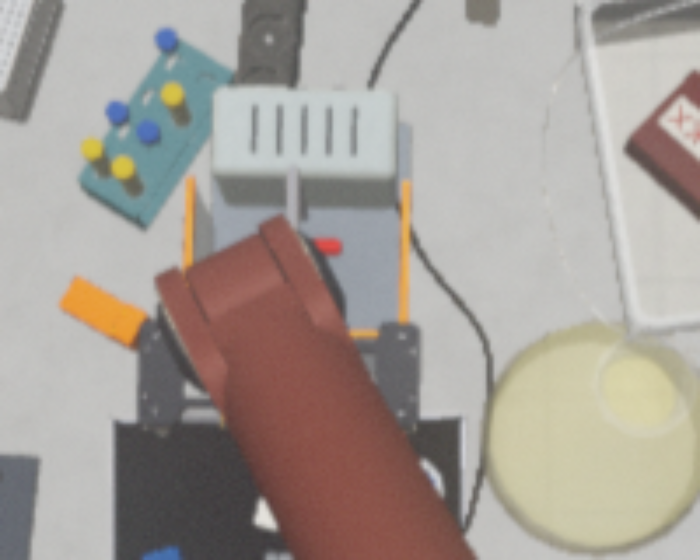

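```bash
python3 - <<'E'
from h import *
o=bot.get_obs(); p=o["tcp_pos"].copy()
d=np.array([np.cos(.02),-np.sin(.02),0])
r=bot.move_l(np.array([0.577,0.207,0.264])-d*0.092,v=0.05,f_stop=6)
o=bot.get_obs(); print(r,p-o["tcp_pos"],o["tcp_pos"],o["force"],o["moment"],o["opening"],o["clock"])
im=bot.get_image("scene"); cv2.imwrite("pics/s6.png",cv2.resize(im[60:260,140:340,::-1],None,fx=2.9,fy=2.9))
im=bot.get_image("top"); cv2.imwrite("pics/t6.png",cv2.resize(im[60:220,200:400,::-1],None,fx=3.5,fy=3.5))
E
```

```text
True [ 0.08794061 -0.00143564  0.00061234] [0.48933476 0.20852673 0.26406366] [ 0.63101361 -0.36134544 -1.86071407] [ 0.12151089 -0.5348023   0.05356975] 0.02189228969051708 15.925
```

View pics/s6.png

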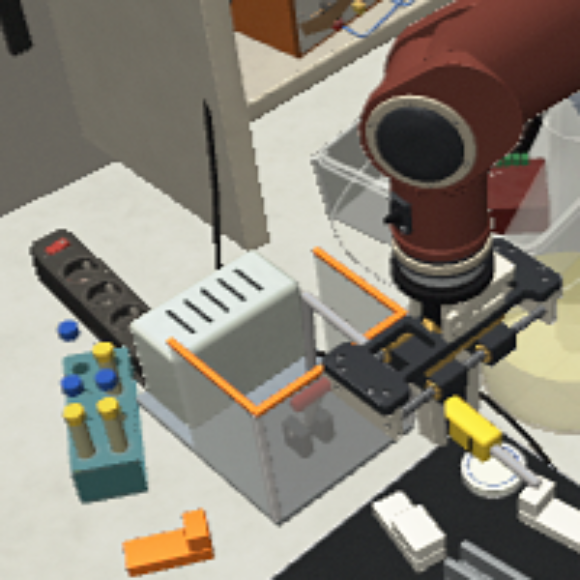

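View pics/t6.png

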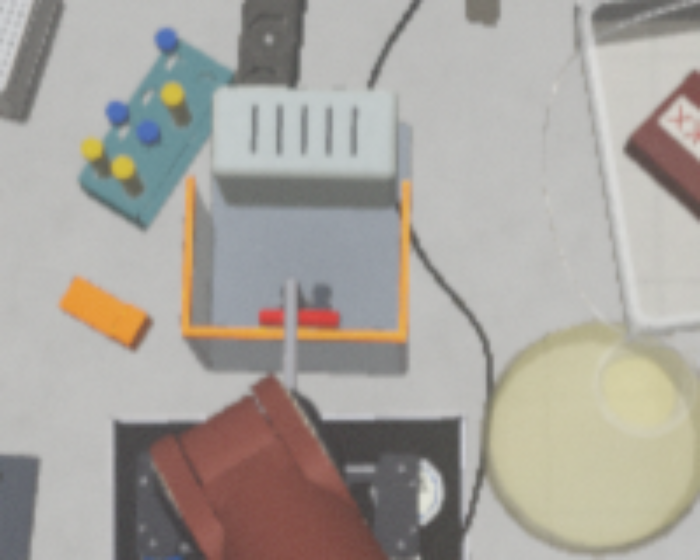

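```bash
cat > bar.py <<'E'
from h import *
def bar():
    kt=cam("top"); it=bot.get_image("top"); h=cv2.cvtColor(it,cv2.COLOR_RGB2HSV)
    m=cv2.inRange(h,np.array((0,140,90)),np.array((6,255,255)))|cv2.inRange(h,np.array((174,140,90)),np.array((180,255,255)))
    mm=np.zeros_like(m); mm[115:160,265:305]=m[115:160,265:305]
    ys,xs=np.nonzero(mm); P=unproj(kt,np.c_[xs,ys],.104); return P.mean(0),np.ptp(P,axis=0),len(xs)
E
python3 - <<'E'
from bar import *
print(bar())
o=bot.get_obs(); p=o["tcp_pos"]; print(p,o["force"])
# relieve: forward 12 mm, then look
bot.move_l([p[0]+0.014,p[1],p[2]],v=0.05)
print(bar())
im=bot.get_image("wrist"); cv2.imwrite("pics/w6.png",im[:,:,::-1])
im=bot.get_image("top"); cv2.imwrite("pics/t6b.png",cv2.resize(im[60:220,200:400,::-1],None,fx=3.5,fy=3.5))
o=bot.get_obs(); print(o["tcp_pos"],o["force"],o["moment"])
E
```

```text
(array([0.65890506, 0.20342853, 0.104     ]), array([0.00914412, 0.05847363, 0.        ]), 63)
[0.48957008 0.20823942 0.26365466] [-0.08168801 -0.0944165  -0.58400977]
(array([0.65879037, 0.20309799, 0.104     ]), array([0.01190232, 0.05847363, 0.        ]), 64)
[0.50328427 0.20824955 0.26347694] [-0.01874136  0.1467155  -1.65034088] [ 0.06104616 -0.14576252  0.05828258]
```

View pics/w6.png

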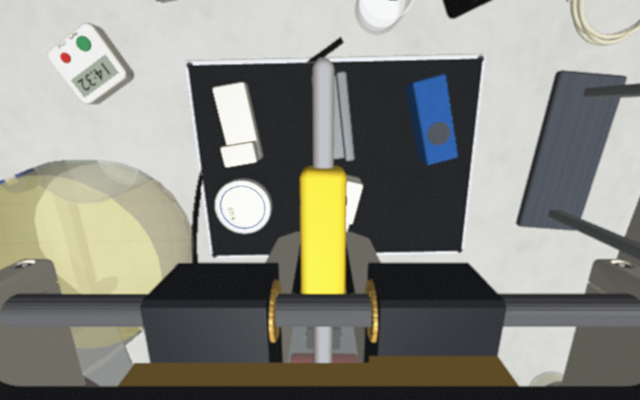

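View pics/t6b.png

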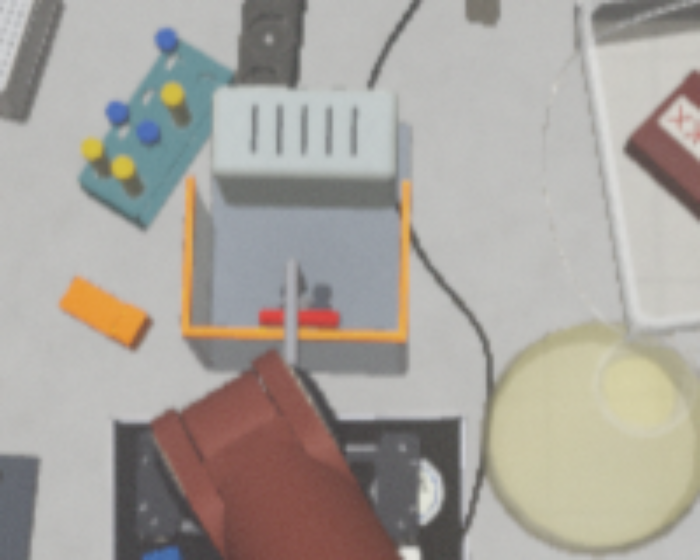

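```bash
python3 - <<'E'
from h import *
c=bot.get_calibration("wrist"); K=np.array(c["mtx"]); T=np.array(c["tool_from_camera"])
for th in (-.05,0,.03,.06,.1):
    out=[]
    for L,h in ((.097,-.005),(.052,-.013)):   # rear end, handle rear top edge
        P=np.array([0,.065,0])+np.array([0,h*np.cos(th)+L*np.sin(th),L*np.cos(th)-h*np.sin(th)])
        out.append(proj((K,T),P)[0].round(1))
    print(th,out)
print(bot.get_obs()["clock"])
E
```

```text
-0.05 [array([326.3,  58.9]), array([326.2, 169.9])]
0 [array([326.1,  59.8]), array([326.1, 167.2])]
0.03 [array([326.1,  60.6]), array([326.1, 165.8])]
0.06 [array([326. ,  61.6]), array([326. , 164.5])]
0.1 [array([325.9,  63.2]), array([326., 163.])]
16.6417
```

```bash
python3 - <<'E'
from bar import *
o=bot.get_obs(); p=o["tcp_pos"]
print(bot.move_l([p[0],p[1],0.405],v=0.15,f_stop=6)); print(bar())
bot.goto([0.4893,0.4755,0.405],down(np.pi/2-0.097))
o=bot.get_obs(); print(o["tcp_pos"],o["force"],o["clock"],o["qpos"].round(2))
im=bot.get_image("wrist"); cv2.imwrite("pics/w7.png",im[:,:,::-1])
im=bot.get_image("top"); cv2.imwrite("pics/t7.png",cv2.resize(im[100:260,150:350,::-1],None,fx=3.5,fy=3.5))
im=bot.get_image("scene"); cv2.imwrite("pics/s7.png",cv2.resize(im[60:370,60:400,::-1],None,fx=1.9,fy=1.9))
E
```

```text
False
(array([0.65905333, 0.19314052, 0.104     ]), array([0.00891193, 0.03898502, 0.        ]), 53)
[0.49079592 0.47349637 0.40498118] [-0.20663461 -0.54739644 -0.80291581] 18.825 [-0.71  0.62 -0.19  1.14  0.11  1.4   0.59]
```

View pics/s7.png

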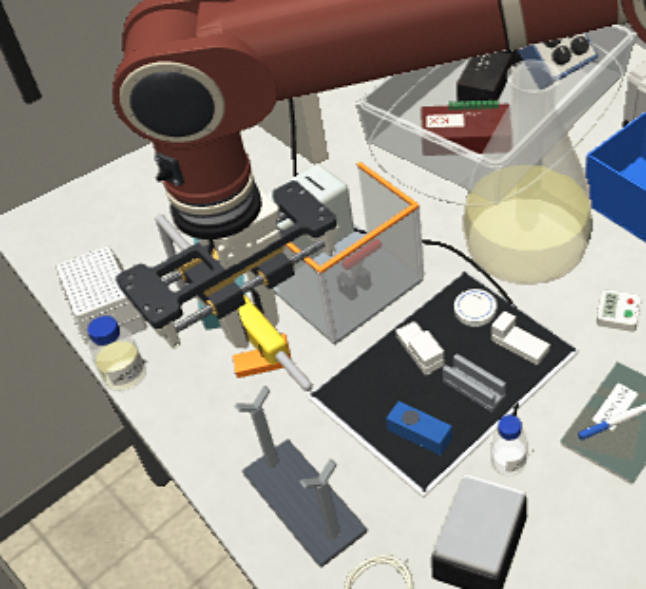

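View pics/t7.png

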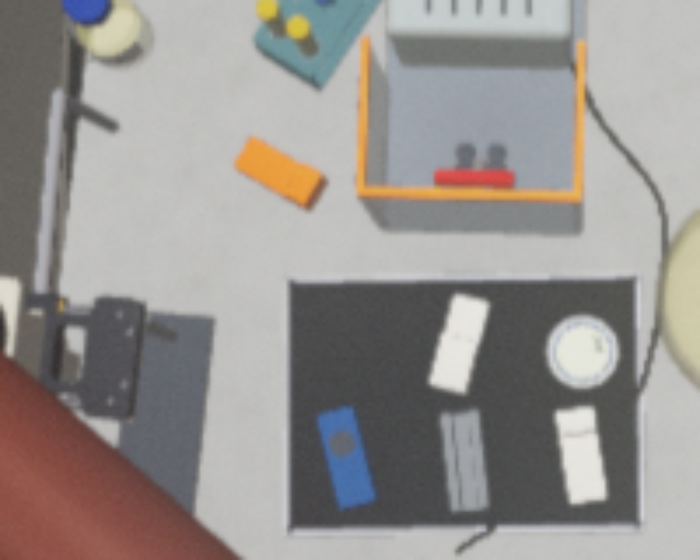

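View pics/w7.png

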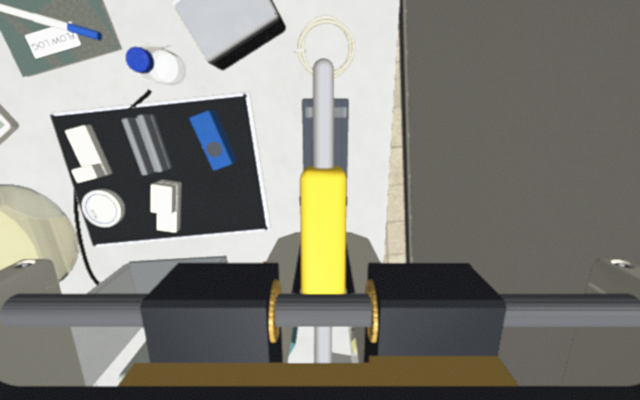

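```bash
python3 - <<'E'
from h import *
import json
G=json.load(open("grasp.json")); phi=np.pi/2-0.097
M0=R.from_quat(down(phi)); th=0.065
rot=R.from_rotvec(th*M0.as_matrix()[:,0])*M0
u=np.array([np.cos(.097),-np.sin(.097),0])
gp=np.array([*(np.array([0.4775,0.476])),0.1455])+ (0.012-0.0025)*u
Y=rot.as_matrix()[:,1]
tcp=gp-0.0645*Y
print(tcp,G["pos"])
bot.goto(tcp+[0,0,0.19],rot.as_quat())
o=bot.get_obs(); print(o["tcp_pos"])
print(bot.move_l(tcp+[0,0,0.03],v=0.12,f_stop=5))
im=bot.get_image("top"); cv2.imwrite("pics/t8.png",cv2.resize(im[130:260,150:300,::-1],None,fx=4,fy=4))
im=bot.get_image("scene"); cv2.imwrite("pics/s8.png",cv2.resize(im[130:370,100:400,::-1],None,fx=2.4,fy=2.4))
o=bot.get_obs(); print(o["tcp_pos"],o["force"])
E
```

```text
[0.4911252  0.4746742  0.20986379] [0.48936093470022435, 0.4757193997154405, 0.20917650365730994]
[0.49289682 0.47281293 0.3993579 ]
False
[0.4913526  0.47496253 0.24075943] [-0.39413783 -0.81594677 -1.62983801]
```

View pics/s8.png

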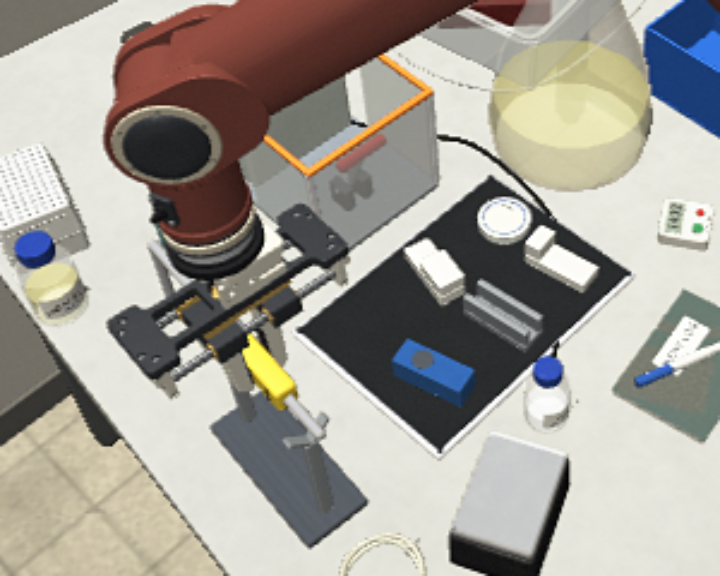

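View pics/t8.png

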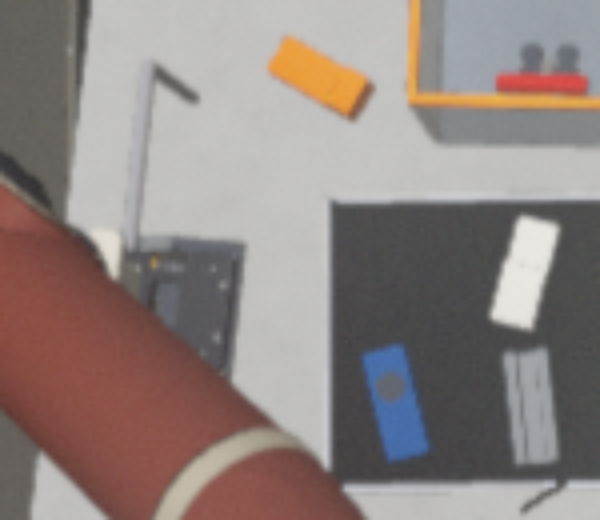

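```bash
python3 - <<'E'
from h import *
kt=cam("top"); u=np.array([np.cos(.097),-np.sin(.097),0])
h=np.array([0.4775,0.476,0.1755])
for d in (0,):
    print(proj(kt,[h+u*.185+[0,0,.0],h+u*.185-[0,0,.12]]))
T=.03
print(unproj(kt,[[188.3,147.5]],.1755),h+u*.185, unproj(kt,[[198.8,154.75]],.055),h+u*.18-[0,0,.12])
E
```

```text
[[186.81346889 144.91178223]
 [198.20242767 154.11549142]]
[[0.65467242 0.45409678 0.1755    ]] [0.66163035 0.45808313 0.1755    ] [[0.65985423 0.45646569 0.055     ]] [0.65665385 0.45856737 0.0555    ]
```

```bash
python3 - <<'E'
from h import *
o=bot.get_obs(); tcp=np.array([0.4906,0.4755,0.2095])
print(bot.move_l(tcp,v=0.06,f_stop=4))
o=bot.get_obs(); print(o["tcp_pos"],o["force"],o["moment"])
im=bot.get_image("top"); cv2.imwrite("pics/t9.png",cv2.resize(im[130:260,150:300,::-1],None,fx=4,fy=4))
im=bot.get_image("scene"); cv2.imwrite("pics/s9.png",cv2.resize(im[200:370,150:350,::-1],None,fx=3.5,fy=3.5))
E
```

```text
True
[0.49018722 0.47576357 0.20913162] [1.18439746 1.15381687 0.56547033] [ 0.45818815 -0.27953259 -0.07924572]
```

View pics/s9.png

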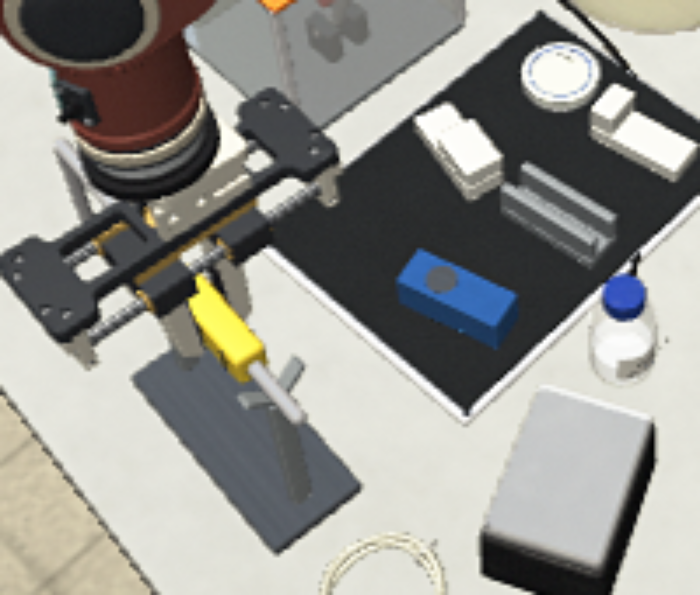

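```bash
python3 - <<'E'
from h import *
bot.open(); bot.pause(0.3)
o=bot.get_obs(); print(o["tcp_pos"],o["opening"],o["force"])
Y=R.from_quat(o["tool_rot"]).as_matrix()[:,1]; p=o["tcp_pos"]-Y*0.19
print(bot.move_l(p,v=0.15))
im=bot.get_image("top"); cv2.imwrite("pics/t10.png",cv2.resize(im[130:260,150:300,::-1],None,fx=4,fy=4))
im=bot.get_image("scene"); cv2.imwrite("pics/s10.png",cv2.resize(im[200:370,150:350,::-1],None,fx=3.5,fy=3.5))
im=bot.get_image("wrist"); cv2.imwrite("pics/w10.png",im[:,:,::-1]); kc=cam("wrist")
h=cv2.cvtColor(im,cv2.COLOR_RGB2HSV); m=cv2.inRange(h,np.array((22,150,90)),np.array((35,255,255)))>0; m[300:]=0
print(rectinfo(kc,m,.158))
print(bot.get_obs()["clock"])
E
```

```text
[0.48988351 0.47466713 0.20896379] 0.09316161090302513 [ 0.4629363  -0.15598714 -0.63764191]
False
(array([0.47610263, 0.47624295]), [20.95246124267578, 77.31180572509766], np.float32(-0.10273002))
24.4833
```

View pics/s10.png

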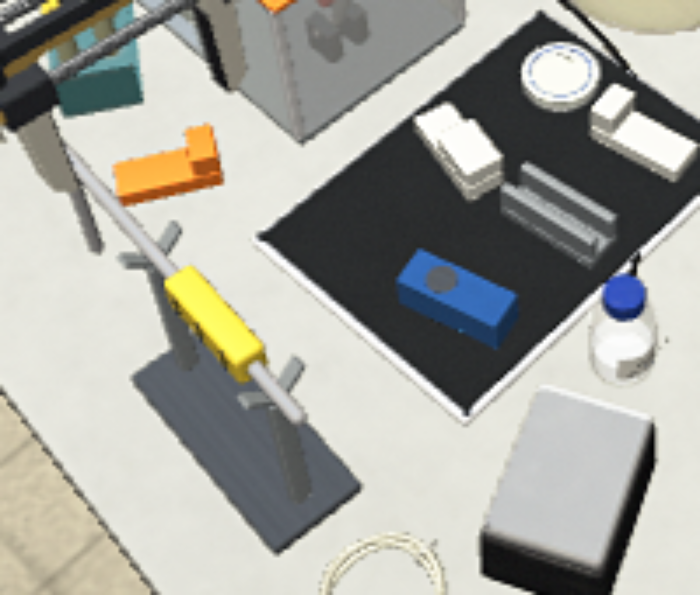

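View pics/w10.png

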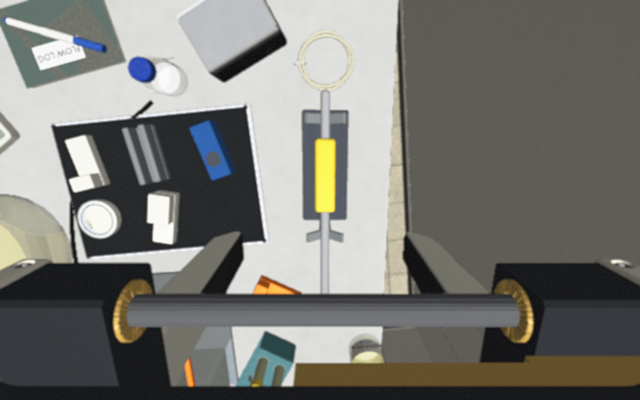

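```bash
cat > off.py <<'E'
from h import *
from scipy.optimize import minimize
# boxes: (x0,x1,y half, z1) in offcut frame
M={"offcut1":[(-.04,.04,.0155,.016),(-.04,.004,.0155,.034)],
   "offcut3":[(-.038,.038,.016,.015),(.016,.038,.016,.036)],
   "offcut4":[(-.041,.041,.016,.032)],"offcut5":[(-.04,.04,.0155,.030)]}
def render(kc,t,x,z0=.012,sc=4,roi=None):
    l,t0,r,b=roi; im=np.zeros(((b-t0)*sc,(r-l)*sc),np.uint8)
    c,s=np.cos(x[2]),np.sin(x[2])
    for x0,x1,h,z1 in M[t]:
        P=np.array([[a,y,z] for a in (x0,x1) for y in (-h,h) for z in (0,z1)])
        W=np.c_[x[0]+c*P[:,0]-s*P[:,1],x[1]+s*P[:,0]+c*P[:,1],P[:,2]+z0]
        q=(proj(kc,W)+.5-[l,t0])*sc
        cv2.fillConvexPoly(im,cv2.convexHull((q*16).astype(np.int32)),1,shift=4)
    return im
def fit(kc,mask,t):
    c,s,a=rectinfo(kc,mask,.03)
    ys,xs=np.nonzero(mask); roi=(max(xs.min()-12,0),max(ys.min()-12,0),xs.max()+12,ys.max()+12)
    l,t0,r,b=roi; mm=cv2.resize(mask[t0:b,l:r].astype(np.uint8),None,fx=4,fy=4,interpolation=cv2.INTER_NEAREST)
    mm=mm[:(min(b,mask.shape[0])-t0)*4]; 
    def f(x):
        i=render(kc,t,x,roi=(l,t0,l+mm.shape[1]//4,t0+mm.shape[0]//4)); return 1-(i&mm).sum()/max((i|mm).sum(),1)
    best=None
    for a0 in (a,a+np.pi):
        x0=np.array([c[0],c[1],a0]); S=np.array([x0]+[x0+d for d in ([.006,0,0],[0,.006,0],[0,0,.1])])
        rr=minimize(f,x0,method="Nelder-Mead",options=dict(initial_simplex=S,maxiter=120))
        if best is None or rr.fun<best.fun: best=rr
    return best.x,1-best.fun
COL={"offcut5":((95,120,40),(125,255,255)),"white":((0,0,170),(180,60,255)),"offcut4":((0,0,75),(180,70,165))}
def overlap(r,R_): return not(r[2]<R_[0] or r[0]>R_[2] or r[3]<R_[1] or r[1]>R_[3])
def find(camn="top",deck=((.38,.59),(.07,.37))):
    """all detections on deck in newest picture, deduped, classified by colour"""
    im=bot.get_image(camn); kc=cam(camn); hsv=cv2.cvtColor(im,cv2.COLOR_RGB2HSV)
    L=bot.silhouettes(camn,"offcut1"); out=[]
    for d in L:
        m=d["mask"].astype(bool)
        if m.sum()<60 or d["confidence"]<.3: continue
        c,s,a=rectinfo(kc,m,.03)
        if not(deck[0][0]-.05<c[0]<deck[0][1]+.05 and deck[1][0]-.05<c[1]<deck[1][1]+.05): continue
        e=cv2.erode(m.astype(np.uint8),np.ones((3,3)))>0; h=np.median(hsv[e],axis=0) if e.any() else np.median(hsv[m],axis=0)
        out.append(dict(c=c,s=np.round(s),a=a,hsv=h,conf=round(d["confidence"],2),mask=m))
    return im,kc,out
E
python3 - <<'E'
from off import *
im,kc,out=find()
for d in out:
    k="offcut5" if d["hsv"][1]>120 else ("white" if d["hsv"][2]>150 else "offcut4")
    print(d["c"].round(3),d["s"],round(d["a"],2),d["hsv"],d["conf"],k)
    for t in (["offcut1","offcut3"] if k=="white" else [k]):
        x,q=fit(kc,d["mask"],t); print("   ",t,x.round(4),round(q,3))
print(bot.get_obs()["clock"])
E
```

```text
[0.533 0.222] [33. 80.] -0.25 [ 23.   9. 230.] 0.72 white
    offcut1 [ 0.5346  0.222  -0.2665] 0.908
    offcut3 [0.5348 0.2222 2.8902] 0.905
[0.44  0.122] [30. 72.] 0.15 [ 23.   9. 230.] 0.61 white
    offcut1 [0.441  0.1223 0.1546] 0.814
    offcut3 [0.4403 0.1224 3.3063] 0.836
[0.433 0.216] [35. 84.] -0.01 [107.  10. 163.] 0.53 white
    offcut1 [0.4352 0.2182 0.1094] 0.915
    offcut3 [0.4343 0.2183 3.2596] 0.877
[0.438 0.315] [34. 80.] 0.24 [108. 144. 167.] 0.52 offcut5
    offcut5 [0.4378 0.3149 0.2241] 0.883
24.5833
```

```bash
cat > pick.py <<'E'
from off import *
def phi_for(yaw):
    p=yaw+np.pi/2
    while p>np.pi/2+np.pi/2: p-=np.pi
    while p<0: p+=np.pi
    return p
def hover(x,y,yaw,z=.23,hi=.40):
    ph=phi_for(yaw); 
    bot.goto([x,y,hi],down(ph)); bot.move_l([x,y,z],v=.25); return ph
def wristfit(t,xy):
    im=bot.get_image("wrist"); kc=cam("wrist"); L=bot.silhouettes("wrist",t); best=None
    for d in L:
        m=d["mask"].astype(bool)
        if m.sum()<150: continue
        c,s,a=rectinfo(kc,m,.03); e=np.linalg.norm(c-xy)
        if e<.06 and (best is None or e<best[0]): best=(e,m,c,s,a,d["confidence"])
    if best is None: return im,None
    x,q=fit(kc,best[1],t); return im,(x,q,best[2],best[3],best[4],best[5])
E
python3 - <<'E'
from pick import *
ph=hover(.438,.315,.22)
im,r=wristfit("offcut5",np.array([.438,.315])); print(ph,r)
cv2.imwrite("pics/w11.png",im[:,:,::-1]); o=bot.get_obs(); print(o["tcp_pos"],o["qpos"].round(2),o["clock"])
for ph in (0,np.pi,np.pi/2,-np.pi/2):
    q=bot.solve_ik([.462,-.244,.46],down(ph)); print(ph,None if q is None else q.round(2))
E
```

```text
1.7907963267948965 (array([0.44024828, 0.31530172, 0.23609566]), np.float64(0.9755064076064489), array([0.44166821, 0.31530466]), [32.336795806884766, 86.93695831298828], np.float32(0.23439245), 0.85)
[0.43883897 0.31614654 0.23146746] [-0.5   0.54 -0.25  1.83  0.18  0.79  0.95] 26.2333
0 [ 0.24  0.3   0.28  1.52 -0.08  1.33  0.53]
3.141592653589793 [-0.26  0.46  1.14  1.53 -0.42  1.42 -2.24]
1.5707963267948966 [ 0.43  0.3   0.02  1.51 -0.01  1.33  2.02]
-1.5707963267948966 [-0.26  0.46  1.14  1.53 -0.42  1.42 -0.67]
```

View pics/w11.png

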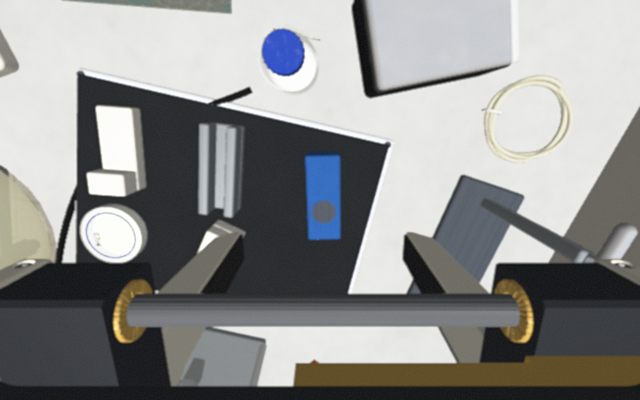

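```bash
cat >> pick.py <<'E'
def grab(x,y,yaw,zt=.100):
    ph=phi_for(yaw); bot.move_l([x,y,.17],rot=down(ph),v=.2)
    s=bot.move_l([x,y,zt],v=.1,f_stop=6)
    o=bot.get_obs(); print("down",s,o["tcp_pos"].round(4))
    bot.clamp(); o=bot.get_obs(); print("clamp",o["opening"],o["force"].round(2))
    bot.move_l([x,y,.16],v=.12); bot.move_l([x,y,.47],v=.3)
    print("lift",bot.get_obs()["opening"])
def drop(bx=.462,by=-.244,z=.155):
    bot.goto([bx,by,.47],down(0)); print("bin",bot.get_obs()["tcp_pos"].round(4),bot.get_obs()["opening"])
    s=bot.move_l([bx,by,z],v=.25,f_stop=8); print("low",s,bot.get_obs()["tcp_pos"].round(4))
    bot.open(); bot.pause(.2); bot.move_l([bx,by,.47],v=.35)
E
python3 - <<'E'
from pick import *
grab(.4402,.3153,.236)
im=bot.get_image("wrist"); cv2.imwrite("pics/w12.png",im[:,:,::-1])
print(bot.get_obs()["clock"])
E
```

```text
down False [0.4405 0.3157 0.1006]
clamp 0.03103761520240715 [ 0.11  0.57 -0.57]
lift 0.030764731811474526
30.4083
```

View pics/w12.png

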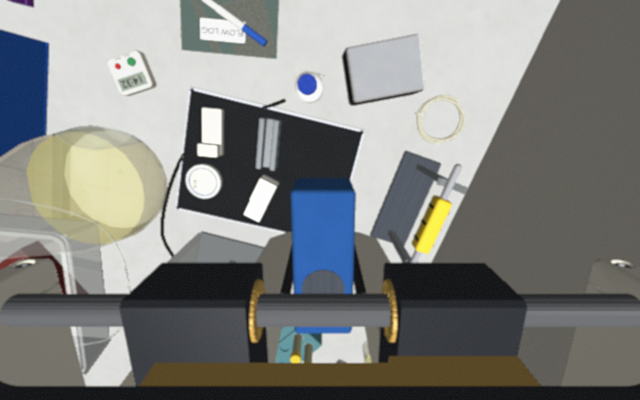

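```bash
python3 - <<'E'
from pick import *
drop()
im,kc,out=find()
for d in out: print(d["c"].round(3),d["s"],round(d["a"],2),d["hsv"],d["conf"])
cv2.imwrite("pics/t12.png",cv2.resize(im[100:320,170:520,::-1],None,fx=2.2,fy=2.2))
print(bot.get_obs()["clock"],bot.get_obs()["qpos"].round(2))
E
```

```text
bin [ 0.4629 -0.2424  0.4698] 0.03093073534941315
low False [ 0.4626 -0.2443  0.1559]
[0.436 0.218] [28. 76.] 0.1 [107.   9. 165.] 0.87
[0.44  0.121] [32. 77.] 0.15 [ 23.   9. 231.] 0.77
[0.534 0.222] [33. 78.] -0.26 [ 23.   9. 231.] 0.64
36.2833 [ 0.18  0.3   0.37  1.5  -0.11  1.36  0.56]
```

View pics/t12.png

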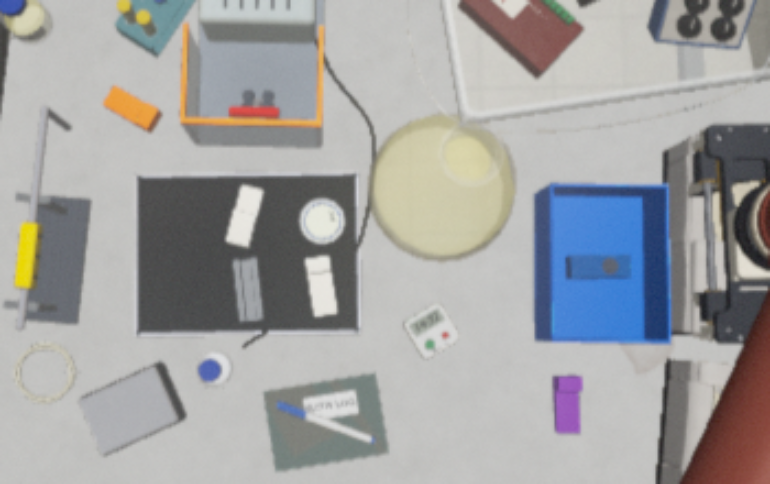

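```bash
cat > cyc.py <<'E'
from pick import *
import sys
def cyc(t,x,y,yaw,along=0.0):
    hover(x,y,yaw,hi=.47); im,r=wristfit(t,np.array([x,y])); print(t,r and (r[0].round(4),round(r[1],3),r[2].round(4),np.round(r[3]),round(float(r[4]),3),r[5]))
    cv2.imwrite(f"pics/wh_{t}.png",im[:,:,::-1]); print(bot.get_obs()["tcp_pos"].round(4),bot.get_obs()["clock"])
    return r
E
python3 - <<'E'
from cyc import *
cyc("offcut4",.436,.218,.1)
E
```

```text
offcut4 (array([0.4365, 0.218 , 0.1049]), np.float64(0.927), array([0.438 , 0.2187]), array([34., 88.]), 0.102, 0.74)
[0.4367 0.2183 0.2313] 39.1833
```

View pics/wh_offcut4.png

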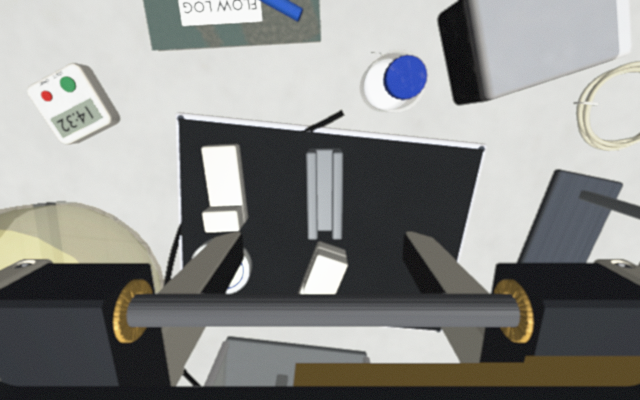

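```bash
cat > rep.py <<'E'
from cyc import *
def rep(n):
    im,kc,out=find()
    for d in out: print(d["c"].round(3),d["s"],round(d["a"],2),d["hsv"],d["conf"])
    cv2.imwrite(f"pics/t{n}.png",cv2.resize(im[100:320,170:520,::-1],None,fx=2.2,fy=2.2))
    print(bot.get_obs()["clock"])
E
python3 - <<'E'
from rep import *
grab(.4365,.218,.1049)
im=bot.get_image("wrist"); cv2.imwrite("pics/w13.png",im[:,:,::-1])
drop(bx=.478,z=.16); rep(13)
E
```

```text
down False [0.4369 0.2182 0.1006]
clamp 0.03193602470519589 [0.39 0.24 0.32]
lift 0.0317296488514001
bin [ 0.4789 -0.2422  0.4698] 0.03200470074506344
low False [ 0.4786 -0.2443  0.161 ]
[0.533 0.222] [33. 77.] -0.25 [ 23.   9. 232.] 0.78
[0.439 0.121] [30. 77.] 0.12 [ 23.   9. 232.] 0.7
48.85
```

View pics/t13.png

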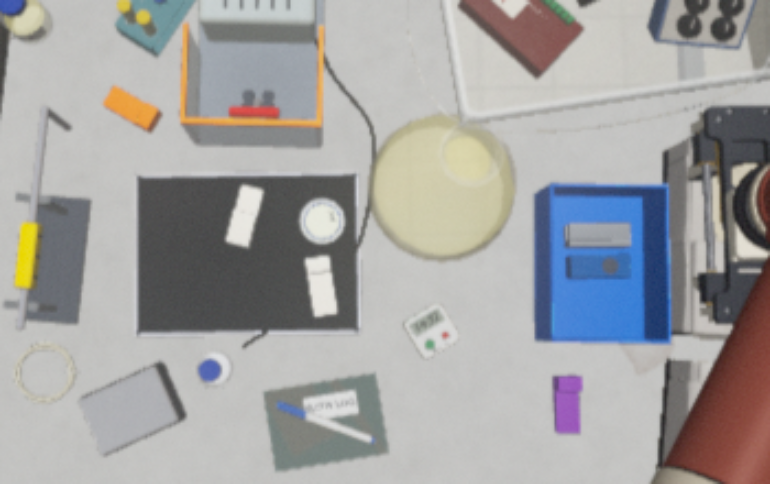

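```bash
python3 - <<'E'
from rep import *
r=cyc("offcut3",.432,.120,.14)
E
```

```text
offcut3 (array([0.4393, 0.1217, 0.1358]), np.float64(0.97), array([0.442 , 0.1226]), array([33., 86.]), 0.139, 0.66)
[0.4328 0.1201 0.2311] 51.4333
```

View pics/wh_offcut3.png

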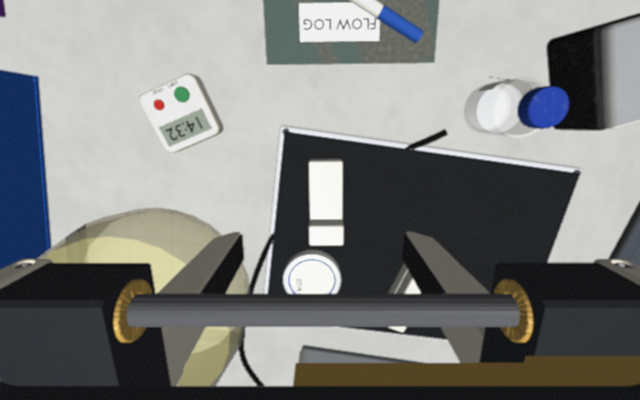

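```bash
python3 - <<'E'
from rep import *
x,y,a=.4393,.1217,.1358; x-=.015*np.cos(a); y-=.015*np.sin(a)
grab(x,y,a)
im=bot.get_image("wrist"); cv2.imwrite("pics/w14.png",im[:,:,::-1])
drop(bx=.447,z=.165); rep(14)
E
```

```text
down False [0.4249 0.1198 0.1006]
clamp 0.03163554225331333 [-0.19  0.16 -0.36]
lift 0.03170420599224687
bin [ 0.4478 -0.2424  0.4697] 0.031922711002727505
low False [ 0.4477 -0.2442  0.1659]
[0.533 0.223] [35. 80.] -0.26 [ 23.   9. 232.] 0.54
60.7417
```

View pics/t14.png

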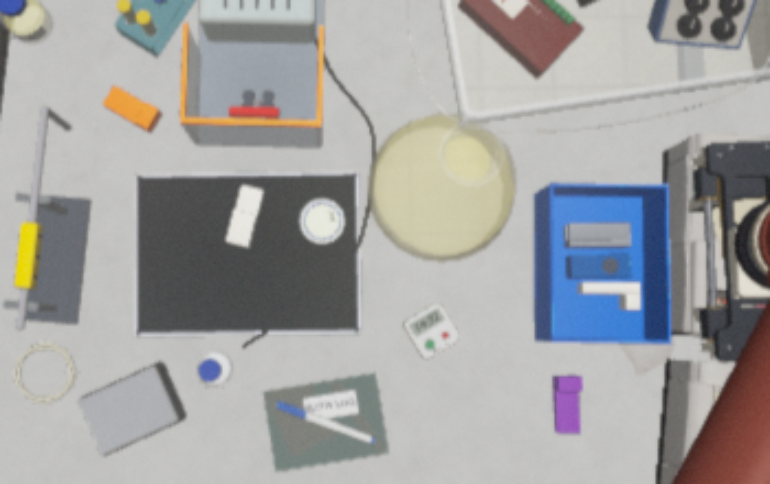

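```bash
python3 - <<'E'
from rep import *
r=cyc("offcut1",.521,.2255,-.26)
E
```

```text
offcut1 (array([ 0.5341,  0.2218, -0.2475]), np.float64(0.979), array([0.5323, 0.2222]), array([32., 81.]), -0.246, 0.61)
[0.5218 0.2256 0.2316] 63.6833
```

View pics/wh_offcut1.png

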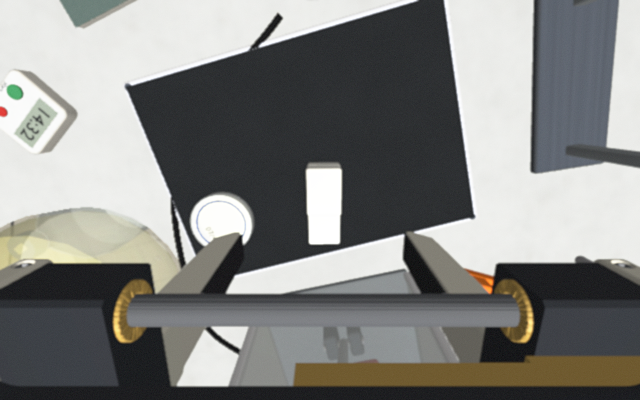

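```bash
python3 - <<'E'
from rep import *
x,y,a=.5341,.2218,-.2475; x-=.017*np.cos(a); y-=.017*np.sin(a)
grab(x,y,a)
im=bot.get_image("wrist"); cv2.imwrite("pics/w15.png",im[:,:,::-1])
drop(bx=.462,z=.185); rep(15)
im=bot.get_image("scene"); cv2.imwrite("pics/s15.png",im[:,:,::-1])
from bar import bar; print(bar())
E
```

```text
down False [0.5181 0.2261 0.1006]
clamp 0.03072755696633013 [0.15 1.13 0.96]
lift 0.03043986203483617
bin [ 0.4632 -0.2424  0.4697] 0.03042191966572171
low False [ 0.4626 -0.2444  0.186 ]
73.2417
(array([0.65901699, 0.20445447, 0.104     ]), array([0.00914412, 0.05847363, 0.        ]), 81)
```

View pics/t15.png

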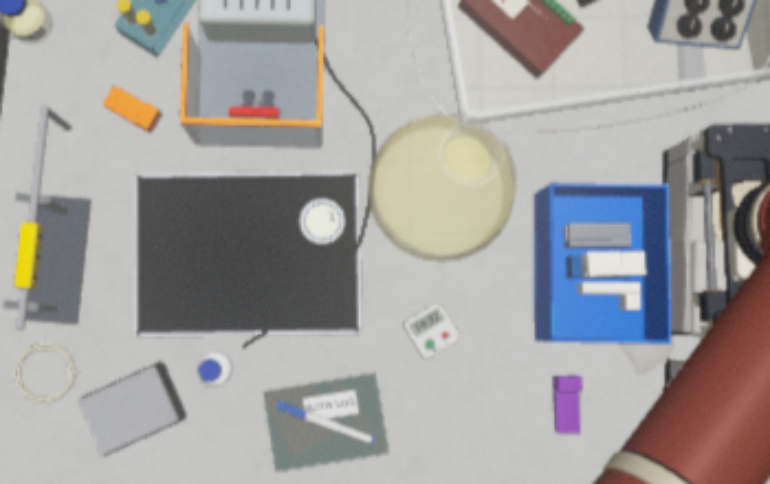

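View pics/s15.png

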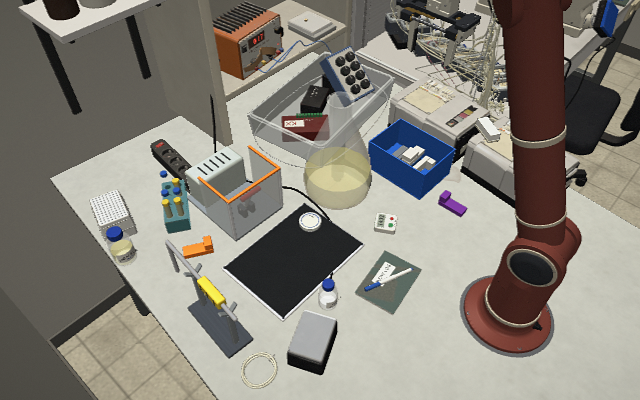

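```bash
python3 - <<'E'
from h import *
bot.pause(0.5); o=bot.get_obs(); print(o["clock"],o["opening"],o["tcp_pos"]); bot.finish_job()
E
```

```text
73.8417 0.0926472798968183 [ 0.46199767 -0.24401013  0.47001325]
the job is handed in; nothing more can be done
```

The job is done and handed in at about 74 s of the 210 s allowed. I pulled the lever off with the hooked rod and hung the rod back. Then I binned all four offcuts that were there (1, 3, 4 and 5; there was no offcut2).

**Lever:** the red bar measured 58 mm of travel against the 58 mm stated for the full swing. It was still there in the last picture. The hook travelled about 11 mm more than I had worked out before it met the stop. I put this down to the rod slipping a few millimetres and tilting slightly nose-up in the grip (I estimated about 0.065 rad). I tilted the tool by that amount before lowering the rod.

**Rod:** it lies in both forks with the hook hanging down. Its handle is within about 1 mm of where it started, with the yaw within 0.01 rad.

**Deck and bin:** the last top and scene pictures show only the dish on the deck, in the same place. All four offcuts are inside the bin; the white stepped one (offcut1) rests on top of the blue block (offcut5). The orange and purple look-alikes and the bystanders look unmoved. No offcut was seen to be knocked aside during the run.

No check failed or disagreed apart from that extra hook travel.

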